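Hang the rinsed stir bars up to drain

ROBOT

A 6-joint arm with a two-finger parallel gripper is mounted at the origin on a cart in front of the work surface, level with it; the furniture and walls round the work are solid. World frame = base frame: x ahead of the robot, y to its left, z up, the work surface at z = 0. Lengths are in m, angles in rad, forces in N, time in s.
With the tool pointing down it reaches from about 0.375 to 0.925 m from the base axis. Payload 5.7 kg.
Tool frame: the origin (TCP) lies midway between the tips of the shut fingers; the grasp point (between the pads) lies 19 mm behind it; z points along the fingers, y is the line along which they close (so a half turn about z gives the same grasp; the last joint's range is limited). The gripper opens to 88 mm and grips with 3 to 60 N. Pads are 20 mm wide; open, the fingers measure 115 mm over their backs; the gripper's body (75 mm by 178 mm) begins 61 mm behind the grasp point.
Start: joints at [-1.346, 0.359, 1.51, -0, 1.272, -0.115], TCP at [0.2, -0.566, 0.223] pointing down, gripper open.
Joint ranges: [-2.97, 2.97], [-1.01, 2.36], [0.21, 2.38], [-0.96, 4.11], [0.2, 2.71], [-2.98, 2.98]. Speed limits (rad/s): [2.39, 2.39, 3.14, 3.14, 3.14, 3.14].

INTERFACE

Orientations are given as a unit quaternion [x, y, z, w].
In Python, from bench import move_ptp, servo_line, goto_joints, move_gripper, sleep, inverse_kinematics, capture, PlanningError, close_job, spot_in, silhouettes, current_clock, current_joint_pos, current_qvel, current_joint_torque, current_position, current_orientation, current_force, current_torque, current_finger_gap, current_grip_force gives the robot as it stands. Calls block until the motion is done:
- move_ptp(position, orientation): joint-space move of the TCP to a pose.
- servo_line(position, orientation=None, rate=0.15, contact_N=None): straight line of the TCP; orientation=None keeps the orientation; rate is the mean speed in m/s. With contact_N (N) it stops when the force on the tool has changed by that much, and returns True; else False.
- goto_joints(angles): joint-space move.
- move_gripper(opening): finger opening in m; the grip force is fixed at half the most; returns when the fingers have stopped.
- sleep(seconds).
- inverse_kinematics(position, orientation): joint angles nearest the present ones, or None.
- capture(name): name is "scene" or "top"; returns a dict with "image" (384x512x3 uint8, blue, green, red), "range_z" (384x512 float32, m along the optical axis (not along the pixel's ray), 0 where there is no reading), "intrinsics" (3x3 intrinsics, pixels), "R" (3x3) and "t" (3): a world point X has camera coordinates R X + t. Camera axes: x right, y down, z forward; pixel columns grow to the right and rows downward; lengths in m; the calibration is good to about 2 mm. A picture is of the moment at which its call begins.
A pose or a line that the arm cannot do raises PlanningError and nothing moves.
- close_job(): hands the job in; it is judged then, once.
Trained networks look in the newest picture that a camera, given by its name, has taken for a name from the list of things; names that differ only in an ending like _2 or _b are one class to them, and where a whole thing is asked for, a point or a joint stands for the part that bears it (a point fixed in the world has none). Each returns a list of dicts, best first, with "conf" (0 to 1); they miss things now and then, are a little off and sometimes report something else, mostly with a low value. They report only what shows in the picture. A call takes as long as a camera call. They do not tell look-alikes from the thing itself.
- spot_in(camera, query): "xy" ([column, row] in pixels, amid what is visible of it).
- silhouettes(camera, query): "region" (384x512 bool, what is visible of it) and "xy" ([column, row] in pixels, amid what is visible of it).
Readings, each from a call of its own:
- current_clock(): time.
- current_joint_pos(): joint angles.
- current_qvel(): joint speeds.
- current_joint_torque(): joint torques, N m.
- current_position(): TCP position.
- current_orientation(): TCP orientation.
- current_force(): force on the tool from outside, world axes, zero at the start.
- current_torque(): the same for the moment, N m.
- current_finger_gap(): finger opening in m.
- current_grip_force(): force on a finger pad.
Only numpy, scipy, OpenCV 4.12 (cv2) and the standard library are available. Lean on these libraries where they do the work, as an engineer would, in place of code of your own. Each camera call takes 0.05 s, during which the arm holds its last target. There are 200 camera calls.

TASK

Take the S-hook off the beaker's rim and hang it by its big curl on the cross rod of the draining frame, and let go of it. Then hang the wire basket by its bail from the hook's lower curl, so that the basket hangs freely, level and centred over the white dish with both rinsed stir bars still in it. Do not knock the beaker over, and leave the dish and the other things on the bench where they stand.

Things in the scene. Friction and masses are not known exactly. Their poses are not given: they have to be found in the camera images.
- frame: Draining frame, fixed: two grey feet (160 x 45 mm, 12 high) 370 mm apart, on each an upright rod (12 mm, 335 high), between them one level steel cross rod, 10 mm thick, axis 290 mm above the bench, 340 mm free between its clamp blocks. Origin: on the bench, midway under the rod. x points level away from the frame's front (turned up to 0.5 rad from straight ahead), y along the rod, z up
- rail_mid (a point): Middle of the cross rod, on its axis (290 mm up); axes as the frame's
- s_hook: Loose S-hook of bright strip, 14 mm wide (along its y), 4 mm thick, 115 mm long, 70 g, curls in its x-z plane, z up the hook. Origin: see hook_crook. At first it hangs over the beaker's rim, shank and lower curl outside, leaning about 0.16 rad against the wall, x to the beaker's axis. Hang it on the rod with x as the frame's x, lower curl open to the front; there it hangs plumb within 0.1 rad
- hook_crook (a point): The S-hook's origin: where the axis of the 10 mm cross rod lies when it hangs there. Upper curl in the hook's frame (mm): half circle of 20 inside radius about (0, 0, -15), inside top at z = +5, outside top at z = +9, open below; free tip on the +x side, ends at (25, 0, -33); shank on the -x side. Axes as the hook's
- hook_shank (a point): Middle of the S-hook's straight upright shank, (-22, 0, -28) mm in the hook's frame: the place to grip, across the 14 mm width. The shank is straight at x = -22 from z = -15 to -39 mm; below that it slants to x = +12 at z = -77 mm
- hook_curl (a point): Centre of the bar of the basket's bail when it sits in the bottom of the lower curl: (0, 0, -99) mm in the hook's frame, axes as the hook's. Lower curl: half circle of 10 mm inside radius about (0, 0, -92), open above towards -x; its free tip ends at (-13.5, 0, -88), the bar passes over it from -x; the hook's lowest point is z = -106
- beaker_rinse: Loose empty glass beaker, 98 mm across, a little narrower at the foot, 125 mm high, 260 g, with the S-hook over its rim on the robot's left or near side; the wall stands under the middle of the hook's upper curl. Lift the hook about 40 mm to clear the rim, drawing it away from the beaker a little so that its lower curl does not drag. Origin: centre of its underside. Must not fall over
- basket: Loose open wire basket, 84 (x) by 58 (y) by 40 mm high, 140 g. Across it a fixed upright bail of 6 mm bar: legs at y = -26 and +26 mm, level bar along y on top (bail_top). From its -x wall, which faces the robot, a flat loop sticks out as a grip (basket_grip). Origin: centre of its underside, z up; x from the grip to the far wall
- basket_grip (a point): Middle of the basket's grip, 78 mm before its centre and 32 mm above its underside: a level loop of flat bar (4 mm thick, 12 high), 40 mm wide over its two sides, which run along the basket's x from the wall to 100 mm before its centre. Grip it from above across the 40 mm; the basket weighs down in front of the fingers, so grip firmly (20 N or more). Axes as the basket's
- bail_top (a point): Middle of the level bar of the basket's bail, on the bar's axis, 100 mm above the basket's underside and 9 mm nearer the grip than its centre; the basket balances there. Inside the bail 46 mm are free between the legs. Axes as the basket's; hung on the frame, its x points as the frame's x, grip to the front
- stir_bar_a: Loose white stir bar, 38 mm long, 8 mm thick, lying in the basket. Origin: middle of its underside
- stir_bar_b: Second white stir bar like the first, in the basket
- dish: Loose white porcelain dish, 106 mm across, 27 mm high, standing on the bench below the cross rod. Origin: centre of its underside
- timer: Bystander: white bench timer, 66 x 66 x 20 mm
- tape_roll: Bystander: roll of yellow tape lying flat, 70 mm across, 20 mm high
- vial: Bystander: small glass vial with a white cap, 27 mm across, 61 mm high
Things that resemble listed ones, but are neither listed nor needed, are in the scene too. Leave any purple look-alike of the basket alone.

How it is judged:
By the outcome, as a careful person would: the job done as asked, in the order asked, and still so for the second after the job is handed in, with the robot touching nothing.
It also fails if it takes over 72 s, if anything falls off the work surface, if the arm or the gripper's body presses on something with over 40 N, if the wrist force passes 120 N, or if a joint passes its speed limit or range.

## Working session

There is one attempt and no reset: what is moved stays moved. The work goes in short steps, each a Python script; the robot and the scene stay as the last script left them, time stands still between calls to the robot, and variables do not carry over. Pictures are saved under pics/ and viewed, at most 10 in all, crops included, and the job is handed in when it is done.

```bash
ls; mkdir -p pics; cat > h.py <<'E'
import numpy as np, cv2
from bench import *
def cloud(c):
    K=c["intrinsics"];z=c["range_z"];v,u=np.mgrid[0:384,0:512]
    P=np.stack([(u-K[0,2])/K[0,0]*z,(v-K[1,2])/K[1,1]*z,z],-1)
    W=(P-c["t"])@c["R"]; W[z<=0]=np.nan
    return W
def proj(c,X):
    p=c["intrinsics"]@(c["R"]@np.asarray(X)+c["t"]); return p[:2]/p[2]
E
python3 - <<'E'
from h import *
ims=[]
for n in ["scene","top"]:
    c=capture(n); np.savez(f"{n}0.npz",**c); ims.append(c["image"])
    W=cloud(c); print(n,"cam at",-c["R"].T@c["t"])
    for q in ["frame","s_hook","beaker_rinse","basket","basket_grip","stir_bar_a","dish","timer","tape_roll","vial"]:
        for d in silhouettes(n,q)[:3]:
            r=d["region"]; w=W[r]; w=w[~np.isnan(w[:,0])]
            if len(w): print(q,round(d["conf"],2),np.round(d["xy"]),len(w),np.round(np.percentile(w,[3,50,97],axis=0),3).tolist())
cv2.imwrite("pics/a.png",cv2.resize(ims[0],(800,600)));cv2.imwrite("pics/b.png",cv2.resize(ims[1],(800,600)))
print(current_clock())
E
```

```text
pics
scene cam at [-0.21330654  0.6677275   1.01360052]
frame 0.67 [304. 170.] 792 [[0.578, -0.478, 0.003], [0.676, -0.165, 0.017], [0.762, -0.093, 0.31]]
s_hook 0.66 [316. 205.] 119 [[0.462, -0.07, 0.021], [0.472, -0.042, 0.092], [0.488, -0.028, 0.132]]
beaker_rinse 0.58 [327. 194.] 713 [[0.456, -0.142, 0.019], [0.503, -0.094, 0.089], [0.546, -0.053, 0.127]]
basket 0.72 [136. 299.] 346 [[0.445, 0.634, -0.001], [0.492, 0.652, 0.007], [0.546, 0.685, 0.063]]
basket 0.67 [245. 239.] 414 [[0.474, 0.188, 0.001], [0.534, 0.238, 0.03], [0.593, 0.285, 0.1]]
basket_grip 0.92 [133. 306.] 324 [[0.445, 0.639, -0.001], [0.487, 0.673, 0.006], [0.538, 0.689, 0.092]]
basket_grip 0.82 [240. 239.] 421 [[0.474, 0.187, 0.001], [0.533, 0.238, 0.03], [0.593, 0.285, 0.096]]
stir_bar_a 0.59 [195. 248.] 117 [[0.555, 0.399, 0.005], [0.559, 0.413, 0.041], [0.576, 0.423, 0.066]]
dish 0.77 [322. 177.] 217 [[0.607, -0.268, 0.008], [0.662, -0.231, 0.017], [0.687, -0.167, 0.031]]
timer 0.71 [228. 217.] 254 [[0.623, 0.196, 0.005], [0.652, 0.229, 0.02], [0.687, 0.26, 0.024]]
vial 0.35 [302. 164.] 1074 [[0.583, -0.477
[... 897 characters left out ...]
1, 0.286, 0.103]]
dish 0.63 [336. 179.] 478 [[0.593, -0.255, 0.004], [0.64, -0.21, 0.014], [0.684, -0.163, 0.029]]
dish 0.41 [231. 204.] 250 [[0.508, 0.216, -0.003], [0.55, 0.251, 0.006], [0.593, 0.286, 0.103]]
dish 0.24 [373. 178.] 1469 [[0.516, -0.486, 0.007], [0.634, -0.326, 0.017], [0.74, -0.087, 0.31]]
timer 0.56 [236. 178.] 226 [[0.625, 0.199, 0.011], [0.655, 0.229, 0.02], [0.686, 0.26, 0.026]]
timer 0.37 [379. 178.] 1502 [[0.516, -0.491, 0.005], [0.631, -0.347, 0.016], [0.736, -0.087, 0.31]]
tape_roll 0.65 [189. 222.] 175 [[0.435, 0.4, 0.002], [0.464, 0.431, 0.019], [0.494, 0.462, 0.026]]
vial 0.63 [188. 198.] 46 [[0.555, 0.399, 0.012], [0.564, 0.408, 0.059], [0.577, 0.42, 0.068]]
1.1
```

View pics/a.png

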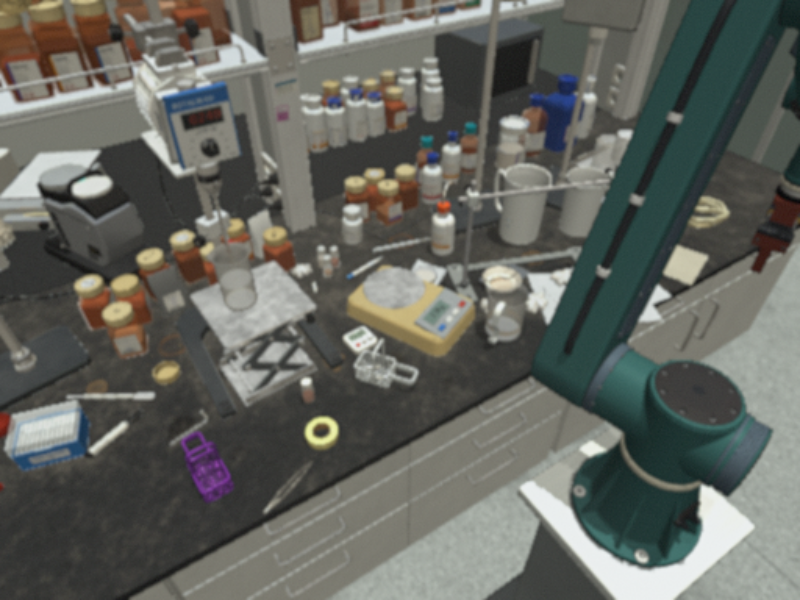

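View pics/b.png

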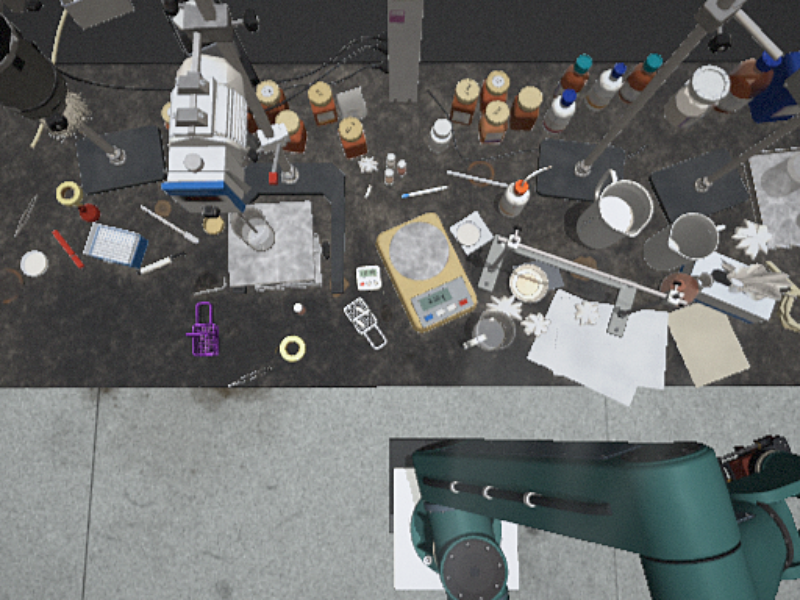

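Scene: white basket at about (375,368), hook on the beaker at (495,305). In the top view the frame rod runs from (515,240) to (680,297), with the dish at (528,283). Next, the rod, beaker, hook and basket measurements.

```bash
python3 - <<'E'
from h import *
C={n:dict(np.load(f"{n}0.npz")) for n in["scene","top"]}
for n,c in C.items():
    W=cloud(c); print(n,c["intrinsics"][0,0])
    m=(W[...,2]>.275)&(W[...,2]<.305)&(W[...,0]>.5)&(W[...,0]<.8)&(W[...,1]>-.52)&(W[...,1]<-.07)
    P=W[m]; mu=np.median(P,0);
    f=np.polyfit(P[:,1],P[:,0],1)
    for _ in range(5):
        r=P[:,0]-np.polyval(f,P[:,1]); k=abs(r)<.008; f=np.polyfit(P[k,1],P[k,0],1)
    print("rod",f,k.sum(),np.median(P[k,2]),np.percentile(P[k,2],90),P[k].min(0),P[k].max(0))
    m=(W[...,2]>.3)&(W[...,2]<.345)&(W[...,0]>.5)&(W[...,0]<.8)&(W[...,1]>-.55)&(W[...,1]<-.05)
    print("posts",np.round(W[m][::4],3).tolist())
    # basket bits
    m=(W[...,2]>.01)&(W[...,2]<.12)&(W[...,0]>.44)&(W[...,0]<.615)&(W[...,1]>.17)&(W[...,1]<.31)
    P=W[m]; print("basket",len(P)); 
    b=P[P[:,2]>.075]; print(np.round(b,3).tolist())
    g=P[(P[:,2]>.02)&(P[:,2]<.05)]; print("rim",cv2.minAreaRect((g[:,:2]*1000).astype(np.float32)))
    m=(W[...,2]>.105)&(W[...,2]<.15)&(W[...,0]>.43)&(W[...,0]<.57)&(W[...,1]>-.16)&(W[...,1]<-.02)
    P=W[m]; print("rimbeaker",cv2.minEnclosingCircle((P[:,:2]*1000).astype(np.float32)),np.round(P[P[:,2]>.128],3).tolist())
c=C["scene"]["image"]; t=C["top"]["image"]
a=cv2.resize(c[160:235,215:345],None,fx=6,fy=6,interpolation=2)[:450,:780]
cv2.imwrite("pics/c.png",a)
b=cv2.resize(t[130:230,210:340],None,fx=6,fy=6,interpolation=2); cv2.imwrite("pics/d.png",b)
E
```

```text
scene 360.86992722399805
rod [0.35527108 0.71501313] 269 0.2951289621502774 0.2986892944670187 [ 0.55140453 -0.45124246  0.27743697] [ 0.69371449 -0.07743718  0.30473849]
posts [[0.557, -0.46, 0.338], [0.587, -0.464, 0.31], [0.589, -0.462, 0.305], [0.584, -0.48, 0.302], [0.583, -0.468, 0.302], [0.567, -0.454, 0.309], [0.565, -0.452, 0.307], [0.56, -0.446, 0.306], [0.551, -0.442, 0.307], [0.684, -0.114, 0.337], [0.677, -0.113, 0.337], [0.716, -0.119, 0.307], [0.679, -0.106, 0.33], [0.709, -0.118, 0.307], [0.677, -0.11, 0.325], [0.707, -0.121, 0.303], [0.675, -0.113, 0.321], [0.676, -0.105, 0.319], [0.687, -0.105, 0.309], [0.677, -0.116, 0.31], [0.681, -0.105, 0.308], [0.669, -0.114, 0.311], [0.678, -0.098, 0.308], [0.666, -0.107, 0.311], [0.675, -0.096, 0.306], [0.666, -0.108, 0.306], [0.673, -0.1, 0.301]]
basket 398
[[0.552, 0.23, 0.107], [0.548, 0.228, 0.109], [0.551, 0.223, 0.104], [0.547, 0.233, 0.107], [0.548, 0.229, 0.104], [0.555, 0.22, 0.093], [0.551, 0.235, 0.1], [0.547, 0.234, 0.103], [0.56, 0.222, 0.085], [0.556, 0.22, 0.087], [0.539, 0.242, 0.11], [0.541, 0.237, 0.104], [0
[... 3342 characters left out ...]
]
rim ((525.4337768554688, 232.51748657226562), (143.12783813476562, 58.52758026123047), 35.047393798828125)
rimbeaker ((489.97247314453125, -85.64432525634766), 61.944332122802734) [[0.541, -0.062, 0.128], [0.532, -0.128, 0.13], [0.525, -0.136, 0.128], [0.517, -0.139, 0.129], [0.513, -0.139, 0.129], [0.509, -0.049, 0.132], [0.505, -0.049, 0.128], [0.505, -0.142, 0.13], [0.489, -0.142, 0.131], [0.482, -0.056, 0.129], [0.478, -0.044, 0.131], [0.478, -0.052, 0.132], [0.478, -0.055, 0.134], [0.478, -0.064, 0.13], [0.474, -0.041, 0.129], [0.474, -0.048, 0.13], [0.474, -0.055, 0.133], [0.474, -0.064, 0.13], [0.47, -0.048, 0.128], [0.47, -0.052, 0.13], [0.47, -0.056, 0.13], [0.466, -0.048, 0.128]]
```

View pics/c.png

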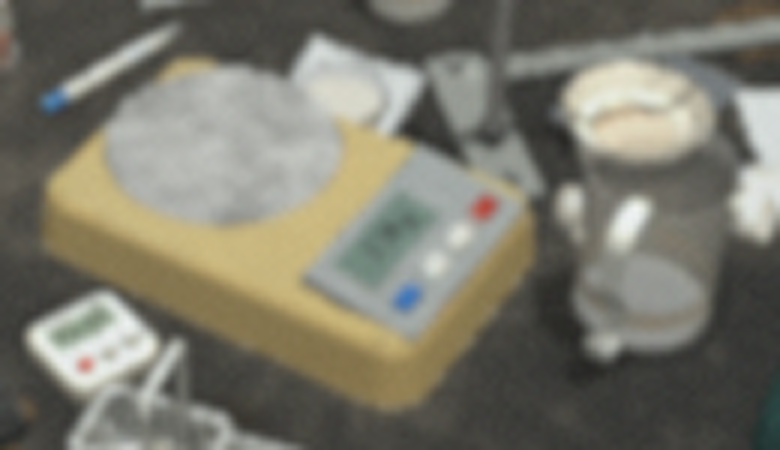

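View pics/d.png

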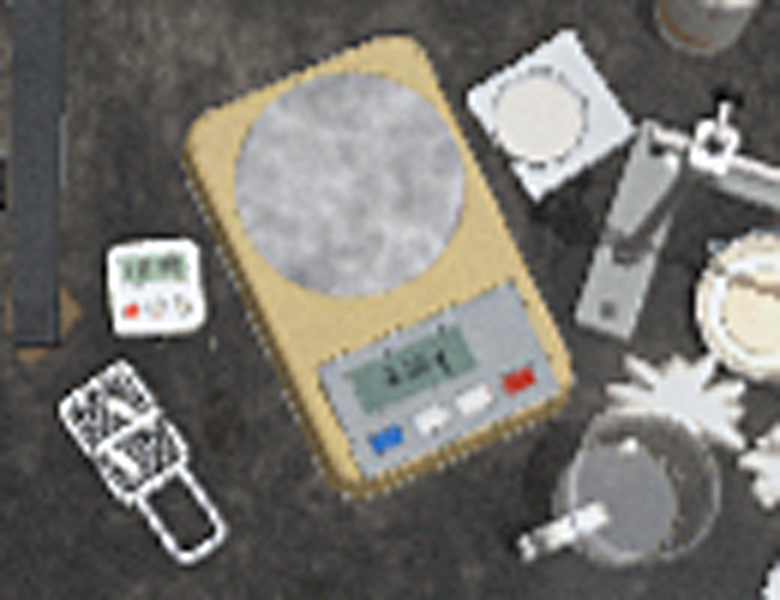

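```bash
python3 - <<'E'
from h import *
import scipy.optimize as so
C={n:dict(np.load(f"{n}0.npz")) for n in["scene","top"]}
R=[];ims=[]
for n,c in C.items():
    W=cloud(c)
    m=(W[...,2]>.122)&(W[...,2]<.133)&(W[...,0]>.44)&(W[...,0]<.56)&(W[...,1]>-.15)&(W[...,1]<-.03)
    P=W[m]
    f=lambda p:np.hypot(P[:,0]-p[0],P[:,1]-p[1])-.0475
    s=so.least_squares(f,[.5,-.095],loss="soft_l1",f_scale=.003).x; print(n,"beaker c",s)
    d=np.hypot(W[...,0]-s[0],W[...,1]-s[1])
    m=(d<.085)&(d>.053)&(W[...,2]>.01)&(W[...,2]<.14)&(W[...,0]<.5)&(W[...,1]>-.09)
    P=W[m]; P=P[P[:,2].argsort()]; v,u=np.where(m)
    for lo in np.arange(.01,.14,.015):
        q=P[(P[:,2]>=lo)&(P[:,2]<lo+.015)]
        if len(q): e=q.mean(0)-[*s,0]; print(len(q),np.round(q.mean(0),4),"std",np.round(q.std(0),3),"r %.3f th %.2f"%(np.hypot(e[0],e[1]),np.arctan2(e[1],e[0])))
    cu,cv_=proj(c,[.48,-.06,.08]).astype(int)
    im=c["image"][cv_-26:cv_+26,cu-26:cu+26]; ims.append(cv2.resize(im,(400,400),interpolation=2)); print(cu,cv_)
cv2.imwrite("pics/e.png",np.hstack(ims))
E
```

```text
scene beaker c [ 0.50047153 -0.09481521]
5 [ 0.469  -0.0391  0.0219] std [0.003 0.006 0.001] r 0.064 th 2.08
9 [ 0.4693 -0.0349  0.0317] std [0.005 0.007 0.004] r 0.068 th 2.05
2 [ 0.4681 -0.0289  0.0403] std [0.002 0.003 0.   ] r 0.073 th 2.03
2 [ 0.4697 -0.0409  0.0668] std [0.003 0.003 0.002] r 0.062 th 2.09
5 [ 0.4671 -0.032   0.0805] std [0.004 0.004 0.003] r 0.071 th 2.06
12 [ 0.4663 -0.0307  0.0931] std [0.004 0.003 0.004] r 0.073 th 2.06
15 [ 0.4672 -0.032   0.1089] std [0.004 0.002 0.005] r 0.071 th 2.06
22 [ 0.4708 -0.0401  0.1237] std [0.005 0.005 0.004] r 0.062 th 2.07
2 [ 0.4714 -0.0466  0.1334] std [0.002 0.001 0.001] r 0.056 th 2.11
319 203
top beaker c [ 0.49958913 -0.09421165]
4 [ 0.4553 -0.0494  0.017 ] std [0.016 0.017 0.006] r 0.063 th 2.35
2 [ 0.4679 -0.029   0.0314] std [0.002 0.    0.002] r 0.072 th 2.02
1 [ 0.4662 -0.0269  0.0814] std [0. 0. 0.] r 0.075 th 2.03
3 [ 0.4653 -0.0281  0.0929] std [0.003 0.002 0.002] r 0.074 th 2.05
7 [ 0.4668 -0.0311  0.1103] std [0.004 0.003 0.004] r 0.071 th 2.05
17 [ 0.47   -0.0402  0.1243] std [0.004 0.005 0.004] r 0.062 th 2.07
1 [ 0.4779 -0.0443  0.1307] std [0. 0. 0.] r 0.054 th 1.98
306 216
```

View pics/e.png

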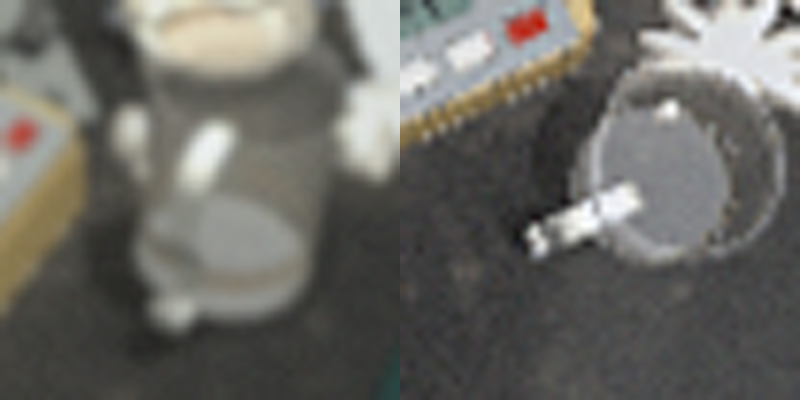

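```bash
cat >> h.py <<'E'
from scipy.spatial.transform import Rotation as Ro
YAW=-.352
def tool(yaw,pitch=0,flip=True):
    """pitch>0: thing's z leans to its +x; returns thing rotation and tool quaternion"""
    H=Ro.from_euler("ZY",[yaw,pitch]); h=H.as_matrix(); s=1 if flip else -1
    return H,Ro.from_matrix(np.c_[s*h[:,0],-s*h[:,1],-h[:,2]]).as_quat()
def hookpose(crook,yaw,pitch=0,flip=True):
    H,q=tool(yaw,pitch,flip); return np.asarray(crook)+H.apply([-.022,0,-.028-.019]),q
E
python3 - <<'E'
from h import *
import scipy.optimize as so
for n in["scene","top"]:
    c=dict(np.load(f"{n}0.npz")); W=cloud(c); im=c["image"].astype(int)
    m=(W[...,2]>.021)&(W[...,2]<.033)&(abs(W[...,0]-.64)<.07)&(abs(W[...,1]+.209)<.07)&(im.min(-1)>120)
    P=W[m]; f=lambda p:np.minimum(abs(np.hypot(P[:,0]-p[0],P[:,1]-p[1])-.051),.01)
    best=min((so.minimize(lambda p:(f(p)).sum(),[a,b],method="Nelder-Mead") for a in(.63,.64,.65) for b in (-.22,-.21,-.2)),key=lambda s:s.fun)
    print(n,len(P),best.x,best.fun/len(P),P.min(0),P.max(0))
    m=(W[...,2]>.098)&(W[...,2]<.111)&(abs(W[...,0]-.54)<.03)&(abs(W[...,1]-.243)<.04)
    P=W[m]; mu=P.mean(0); u=np.linalg.svd(P[:,:2]-mu[:2])[2][0]; t=(P[:,:2]-mu[:2])@u
    print("bail",mu,np.arctan2(u[1],u[0]),t.min(),t.max(),"mid",mu[:2]+u*(t.min()+t.max())/2)
for flip in(True,False):
  for a in [([.4766,-.0525,.120],-1.08,.16),([.643,-.207,.345],YAW,0)]:
    p,q=hookpose(*a,flip); print(flip,p,inverse_kinematics(p,q))
E
```

```text
scene 87 [ 0.63633778 -0.20745506] 0.002680446968575635 [ 0.59568432 -0.26182674  0.02105876] [ 0.69175465 -0.15742624  0.03208547]
bail [0.54011769 0.24330028 0.10395459] 2.1497218781510514 -0.022740640948895045 0.02240520870774366 mid [0.54020945 0.24315989]
top 108 [ 0.6361228  -0.20629586] 0.003144028269440393 [ 0.5705997  -0.2597472   0.02104752] [ 0.68700716 -0.14249289  0.03271969]
bail [0.5421531  0.24179292 0.10316507] 2.158227482327284 -0.023560845618015854 0.022932245299778737 mid [0.54232729 0.2415313 ]
True [ 0.46283393 -0.0267407   0.07710532] [-0.30080562  0.41241968  1.88845609  0.13714365  0.95947552  2.26451867]
True [ 0.62234893 -0.19941493  0.298     ] [-4.15712474e-01  3.84420034e-01  1.28335178e+00 -4.44089210e-16
  1.47382084e+00  1.50708385e+00]
False [ 0.46283393 -0.0267407   0.07710532] [-0.30080562  0.41241968  1.88845609  0.13714365  0.95947552 -0.87707398]
False [ 0.62234893 -0.19941493  0.298     ] [-4.15712474e-01  3.84420034e-01  1.28335178e+00 -4.44089210e-16
  1.47382084e+00 -1.63450880e+00]
```

```bash
python3 - <<'E'
from h import *
H,q=tool(-1.08,.16,False); up=H.apply([0,0,1])
p,_=hookpose([.4772,-.0528,.120],-1.08,.16,False)
move_gripper(.045)
move_ptp(p+.11*up,q)
print(current_position()-(p+.11*up))
print(servo_line(p,q,rate=.12,contact_N=6),current_force())
move_gripper(0.0); print(current_finger_gap(),current_grip_force())
out=H.apply([-1,0,0]); out[2]=0
servo_line(p+.006*out+[0,0,.02],q,rate=.08)
servo_line(p+.012*out+[0,0,.06],q,rate=.1)
servo_line(p+.015*out+[0,0,.225],q,rate=.25)
print(current_finger_gap(),current_force(),current_clock())
c=capture("scene"); np.savez("s1.npz",**c); t=capture("top")
cu,cv_=proj(c,[.5,-.07,.2]).astype(int)
cv2.imwrite("pics/f.png",np.hstack([cv2.resize(c["image"][cv_-60:cv_+60,cu-45:cu+45],(400,533),interpolation=2),cv2.resize(t["image"][140:260,260:350],(400,533),interpolation=2)]))
E
```

```text
[ 2.70072591e-04 -8.27324534e-04  7.00218829e-05]
False [-0.38227301  0.33556984 -0.5583136 ]
0.013754311684114007 30.000186519105227
0.013781787712120384 [ 0.21919884 -0.80040461 -1.19020114] 7.4667
```

View pics/f.png

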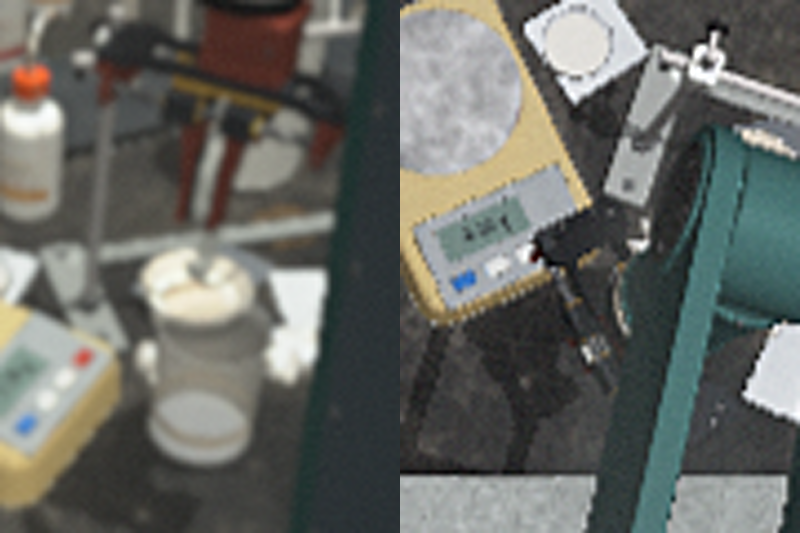

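Hook is gripped between the fingers at (210,170), and the beaker is still upright at (205,360). Next: to above the rod, check the hook in the hand, and lower.

```bash
cat > fitcurl.py <<'E'
from h import *
def near(c,pt,r):
    W=cloud(c); d=np.linalg.norm(W-pt,axis=-1); return W[d<r]
E
python3 - <<'E'
from fitcurl import *
R0=np.array([.644,-.2095]); 
p,q=hookpose([*(R0),.350],YAW,0,False)
servo_line(p,q,rate=.18)
H=Ro.from_euler("Z",YAW)
for n in["scene","top"]:
    c=capture(n); np.savez(n+"2.npz",**c)
    P=H.inv().apply(near(c,[*R0,.28],.075)-[*R0,.350]) ; P=P[(abs(P[:,1])<.02)&(P[:,2]<-.05)]
    P=P[P[:,2].argsort()]; print(n,len(P),np.round(P[::max(1,len(P)//25)],3).tolist())
print(current_position()-p,current_clock())
E
```

```text
scene 56 [[0.001, 0.007, -0.106], [-0.008, 0.006, -0.105], [-0.003, 0.005, -0.104], [0.007, -0.003, -0.102], [0.007, 0.005, -0.101], [0.01, -0.004, -0.1], [0.004, 0.003, -0.099], [0.007, 0.006, -0.097], [-0.016, 0.007, -0.095], [0.006, -0.005, -0.093], [-0.018, -0.004, -0.091], [-0.016, 0.007, -0.091], [-0.018, 0.0, -0.091], [-0.012, -0.002, -0.09], [0.003, 0.008, -0.089], [-0.017, -0.004, -0.088], [0.006, 0.008, -0.086], [0.01, 0.006, -0.085], [0.013, -0.003, -0.083], [0.008, 0.004, -0.079], [0.011, -0.005, -0.078], [0.008, 0.009, -0.074], [0.003, 0.007, -0.067], [-0.001, 0.014, -0.059], [-0.003, 0.011, -0.059], [-0.003, 0.011, -0.054], [0.002, 0.018, -0.052], [-0.001, 0.015, -0.051]]
top 0 []
[-0.00415776  0.00196336 -0.00382356] 9.2167
```

```bash
python3 - <<'E'
from fitcurl import *
R0=np.array([.644,-.2095]); f0=np.array(current_force())
p,q=hookpose([*(R0),.350],YAW,0,False); print(current_position()-p)
p,q=hookpose([*(R0),.286],YAW,0,False)
hit=servo_line(p,q,rate=.06,contact_N=4)
print(hit,current_position()-p,current_force()-f0)
move_gripper(.045)
H=Ro.from_euler("Z",YAW); P=np.array(current_position())
servo_line(P+H.apply([-.10,0,0]),q,rate=.12)
print(current_clock())
sleep(.2)
for n in["scene","top"]:
    c=capture(n); np.savez(n+"3.npz",**c)
    Q=H.inv().apply(near(c,[*R0,.22],.13)-[*R0,.290]) ; Q=Q[(abs(Q[:,1])<.012)&(Q[:,2]<.02)&(abs(Q[:,0])<.035)]
    Q=Q[Q[:,2].argsort()]; print(n,len(Q),np.round(Q[::max(1,len(Q)//35)],3).tolist())
cu,cv_=proj(capture("scene"),[*R0,.23]).astype(int)
c=np.load("scene3.npz")["image"]
cv2.imwrite("pics/g.png",cv2.resize(c[cv_-50:cv_+50,cu-60:cu+60],(720,600),interpolation=2))
E
```

```text
[-0.00415776  0.00196336 -0.00382356]
True [-0.00416129  0.0018952   0.05835108] [ 7.44084632 -2.95721667  5.87167757]
11.1333
scene 94 [[0.014, -0.001, -0.103], [0.004, 0.007, -0.099], [0.011, -0.004, -0.096], [-0.005, -0.006, -0.096], [0.009, 0.006, -0.093], [0.015, 0.004, -0.093], [-0.01, 0.001, -0.091], [-0.01, 0.01, -0.089], [0.015, 0.004, -0.088], [-0.009, 0.001, -0.087], [0.013, -0.003, -0.083], [0.012, 0.002, -0.082], [0.019, 0.004, -0.082], [0.012, 0.003, -0.077], [0.016, 0.002, -0.075], [0.014, 0.007, -0.073], [0.007, 0.006, -0.064], [0.002, 0.004, -0.061], [-0.013, 0.008, -0.046], [-0.021, -0.0, -0.042], [-0.019, 0.003, -0.039], [-0.023, -0.003, -0.037], [-0.017, -0.001, -0.036], [-0.022, -0.003, -0.033], [-0.022, -0.007, -0.029], [-0.022, -0.002, -0.029], [-0.022, 0.006, -0.027], [-0.019, -0.003, -0.026], [0.024, 0.005, -0.024], [-0.017, 0.005, -0.021], [-0.027, 0.005, -0.02], [-0.023, -0.004, -0.019], [-0.024, 0.0, -0.018], [-0.022, -0.004, -0.016], [-0.018, -0.002, -0.013], [-0.021, 0.008, -0.01], [-0.019, 0.008, -0.007], [-0.021, 0.005, -0.006], [-0.024, -0.002, -0.005
[... 403 characters left out ...]
, [-0.0, 0.005, -0.062], [0.002, 0.007, -0.058], [-0.002, 0.004, -0.053], [-0.011, 0.003, -0.046], [-0.023, 0.009, -0.037], [0.022, 0.007, -0.026], [-0.025, -0.003, -0.024], [-0.026, 0.001, -0.01], [0.021, 0.008, -0.01], [-0.024, 0.003, -0.006], [-0.022, -0.004, -0.004], [0.016, -0.006, -0.001], [-0.021, 0.009, 0.001], [-0.021, -0.001, 0.002], [-0.016, 0.007, 0.002], [-0.017, -0.0, 0.003], [-0.013, 0.009, 0.003], [-0.002, 0.009, 0.004], [-0.013, -0.002, 0.005], [0.007, 0.005, 0.006], [-0.013, -0.005, 0.007], [-0.003, -0.001, 0.008], [-0.016, 0.002, 0.009], [0.006, -0.006, 0.009], [-0.009, 0.004, 0.01], [-0.006, 0.006, 0.01], [0.006, 0.002, 0.011], [0.0, 0.008, 0.012], [-0.002, 0.001, 0.014]]
```

View pics/g.png

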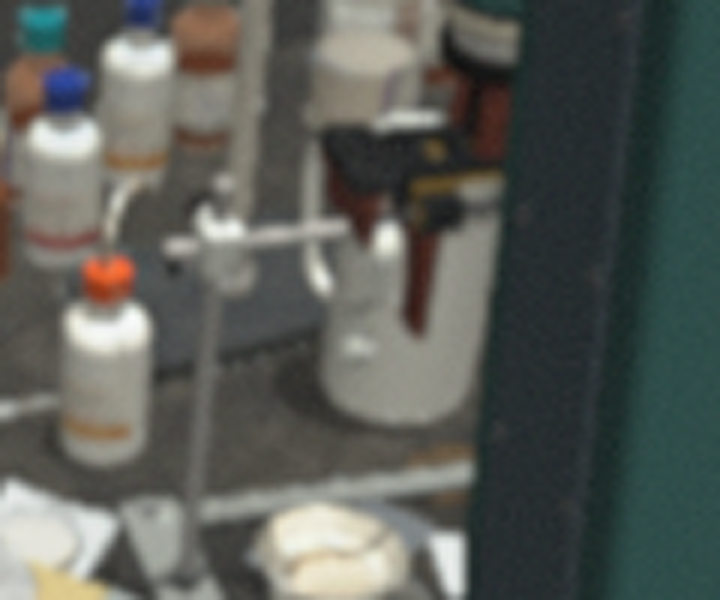

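```bash
python3 - <<'E'
from fitcurl import *
print("F",current_force(),current_position(),current_clock())
c=dict(np.load("top0.npz")); b=np.array([.5412,.2423])
u=np.array([np.cos(.6),np.sin(.6)]); v=np.array([-u[1],u[0]])
for n,X in dict(end=b-.091*u,r=b-.069*u-.02*v,l=b-.069*u+.02*v,far=b+.051*u).items(): print(n,(proj(c,[*X,.034])-[210,130])*6)
s=dict(np.load("scene0.npz"));W=cloud(s)
rel=(W[...,:2]-b); a=rel@u; k=rel@v; m=(a<-.055)&(a>-.11)&(abs(k)<.04)&(W[...,2]>.018)&(W[...,2]<.05)
print(np.round(np.c_[a[m],k[m],W[m][:,2]],3)[::3].tolist())
P,q=tool(.6,-.2,False); print(inverse_kinematics([.4843,.2033,.013],q),q)
H,q=tool(YAW,-.2,False); X=np.array([.644,-.2095,.25])+Ro.from_euler("Z",YAW).apply([-.069,0,-.068]);print(inverse_kinematics(X,q))
E
```

```text
F [ 0.2524129  -0.05148652 -0.48243859] [ 0.5254755  -0.16534808  0.29783468] 11.4833
end [204.1343578  546.73172778]
r [210.00870175 504.17472397]
l [162.28263548 536.97478823]
far [ 89.39714451 379.51084111]
[[-0.058, -0.019, 0.04], [-0.055, -0.016, 0.037], [-0.065, -0.02, 0.037], [-0.075, -0.023, 0.038], [-0.066, -0.017, 0.036], [-0.079, -0.015, 0.044], [-0.066, -0.017, 0.03], [-0.078, -0.017, 0.036], [-0.078, -0.017, 0.031], [-0.089, -0.007, 0.041], [-0.057, 0.016, 0.04], [-0.09, -0.006, 0.031], [-0.067, 0.021, 0.045], [-0.076, 0.015, 0.042], [-0.057, 0.015, 0.028], [-0.069, 0.017, 0.036], [-0.081, 0.019, 0.044], [-0.089, 0.01, 0.037], [-0.069, 0.018, 0.031], [-0.081, 0.019, 0.037], [-0.089, 0.011, 0.033], [-0.085, 0.019, 0.035]]
[ 0.21038783  0.49002734  2.03691574  0.17985334  0.43547094 -2.11676435] [-0.29404384  0.95056379  0.02950279  0.09537451]
[-0.43405767  0.31364647  1.71423633  0.02055596  0.91446725 -1.66377004]
```

```bash
cat >> h.py <<'E'
TILT=-.2
def basketpose(bail,yaw,off=np.zeros(3)):
    """TCP pose that puts bail_top at a world point; off: measured bail error in yaw frame"""
    H,q=tool(yaw,TILT,False); Z=Ro.from_euler("Z",yaw)
    return np.asarray(bail)+Z.apply(np.array([-.069,0,-.068])-off)+H.apply([0,0,-.019]),q
E
python3 - <<'E'
from fitcurl import *
P=np.array(current_position()); Z=Ro.from_euler("Z",YAW)
servo_line(P+Z.apply([-.03,0,.04]),rate=.15)
move_gripper(.07)
p,q=basketpose([.5412,.2423,.1],.6)
move_ptp(p+[0,0,.2],q)
H=Ro.from_euler("ZY",[.6,TILT])
print(servo_line(p+[0,0,.05],q,rate=.2),current_position()-p)
print(servo_line(p,q,rate=.08,contact_N=6))
move_gripper(0.); print(current_finger_gap(),current_grip_force(),current_position()-p,current_clock())
servo_line(p+[0,0,.03],q,rate=.06)
servo_line(p+[0,0,.23],q,rate=.15)
R0=np.array([.644,-.2095])
t,q2=basketpose([*(R0+Z.apply([-.10,0,0])[:2]),.33],YAW)
servo_line(t,q2,rate=.12)
print(current_position()-t,current_finger_gap(),current_clock())
for n in["scene","top"]:
    c=capture(n); np.savez(n+"4.npz",**c); 
    b=R0+Z.apply([-.10,0,0])[:2]
    for lab,pt,r in[("basket",[*b,.33],.05),("hook",[*R0,.22],.13)]:
        o=[*b,.33] if lab=="basket" else [*R0,.29]
        Q=Z.inv().apply(near(c,pt,r)-o)
        if lab=="hook": Q=Q[(abs(Q[:,1])<.012)&(Q[:,2]<.02)&(abs(Q[:,0])<.035)]
        Q=Q[Q[:,2].argsort()]; print(n,lab,len(Q),np.round(Q[::max(1,len(Q)//30)],3).tolist())
s=np.load("scene4.npz")["image"];cu,cv_=proj(c:=dict(np.load("scene4.npz")),[*R0,.25]).astype(int)
x0=max(0,cu-70);y0=max(0,cv_-50)
cv2.imwrite("pics/i.png",cv2.resize(s[y0:y0+105,x0:x0+140],(800,600),interpolation=2))
E
```

```text
False [ 0.00103948 -0.00017945  0.05070016]
False
0.03983862320627343 30.0010345770022 [1.14244199e-04 3.95753331e-05 1.76154403e-04] 16.225
[-2.12395550e-05  2.53060950e-04  3.89156108e-06] 0.04019765767328015 21.4917
scene basket 26 [[-0.002, -0.024, -0.039], [0.0, -0.024, -0.036], [0.002, 0.022, -0.005], [-0.003, 0.028, -0.002], [0.003, -0.004, -0.001], [0.001, -0.011, -0.001], [0.0, 0.023, 0.0], [0.006, 0.021, 0.0], [-0.0, -0.007, 0.0], [-0.0, 0.027, 0.001], [0.001, 0.004, 0.001], [-0.004, -0.016, 0.001], [0.002, -0.019, 0.001], [-0.003, 0.021, 0.002], [0.001, 0.016, 0.003], [0.004, 0.003, 0.003], [0.002, -0.003, 0.003], [-0.002, 0.013, 0.004], [-0.0, -0.01, 0.004], [-0.001, 0.02, 0.004], [-0.003, 0.01, 0.004], [-0.005, 0.004, 0.005], [0.002, 0.008, 0.005], [-0.003, -0.012, 0.005], [-0.001, 0.002, 0.006], [-0.005, -0.003, 0.008]]
scene hook 72 [[0.013, -0.001, -0.102], [0.011, 0.004, -0.1], [0.013, 0.004, -0.096], [-0.002, 0.006, -0.096], [0.013, 0.005, -0.091], [0.013, 0.001, -0.087], [0.016, 0.005, -0.084], [0.012, 0.008, -0.071], [0.025, -0.0, -0.03], [0.023, -0.007, -0.025], 
[... 1905 characters left out ...]
 -0.066], [0.004, 0.003, -0.06], [-0.002, 0.006, -0.057], [-0.01, 0.005, -0.052], [-0.01, 0.002, -0.048], [-0.023, 0.009, -0.038], [-0.025, 0.007, -0.028], [0.02, 0.008, -0.022], [0.019, 0.006, -0.013], [-0.025, -0.002, -0.009], [-0.022, 0.007, -0.005], [0.019, -0.002, -0.004], [-0.022, 0.004, -0.002], [-0.02, -0.002, -0.0], [-0.016, 0.007, 0.001], [-0.017, -0.0, 0.003], [0.014, 0.007, 0.004], [0.002, -0.012, 0.005], [0.015, 0.003, 0.005], [-0.013, 0.006, 0.006], [-0.006, 0.008, 0.006], [-0.004, -0.009, 0.007], [-0.006, -0.003, 0.008], [0.0, -0.0, 0.008], [-0.001, 0.003, 0.009], [0.009, 0.007, 0.01], [-0.008, 0.001, 0.01], [0.002, 0.005, 0.011], [0.009, 0.004, 0.011], [-0.003, 0.007, 0.012]]
```

View pics/i.png

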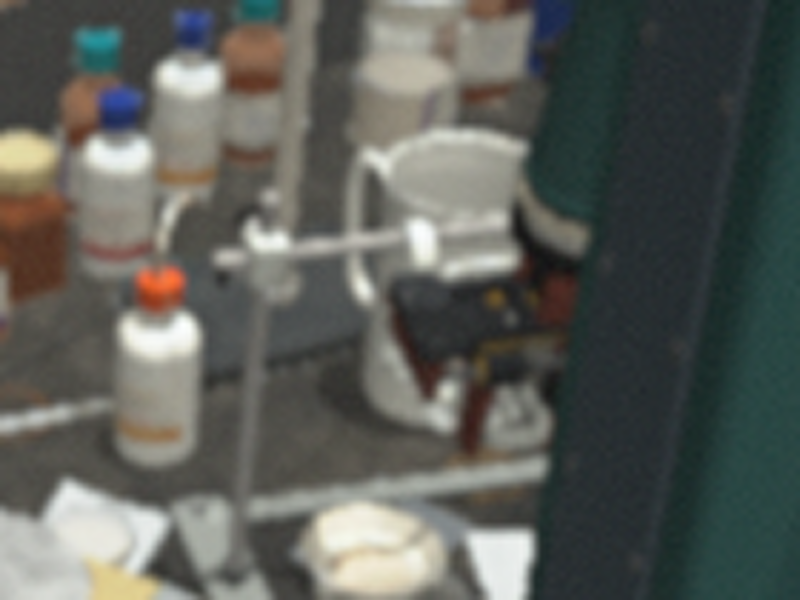

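Hook hangs plumb on the rod at (422,240), and the basket is held level with its bail where predicted. Inserting now.

```bash
python3 - <<'E'
from fitcurl import *
Z=Ro.from_euler("Z",YAW); R0=np.array([.644,-.2095,.29])
def go(x,z,rate,N=None):
    p,q=basketpose(R0+Z.apply([x,0,z]),YAW); h=servo_line(p,q,rate=rate,contact_N=N)
    print(x,z,h,np.round(current_position()-p,4),np.round(current_force(),1)); return h
go(-.09,-.058,.12)
go(-.035,-.058,.08,5) or go(-.035,-.079,.06,5) or go(.001,-.079,.05,5)
print(current_clock())
for n in["scene","top"]:
    c=capture(n); np.savez(n+"5.npz",**c)
    Q=Z.inv().apply(near(c,R0-[0,0,.09],.06)-R0); Q=Q[(abs(Q[:,1])<.032)&(Q[:,2]>-.115)&(Q[:,2]<-.04)]
    b=Q[abs(Q[:,1])>.011]; h=Q[abs(Q[:,1])<.009]
    print("bail",np.round(b,3).tolist()); print("hook+",np.round(h[::2],3).tolist())
E
```

```text
-0.09 -0.058 False [ 0.0005 -0.0002  0.0006] [ 0.4 -0.3 -1.7]
-0.035 -0.058 False [-0.0006  0.0003 -0.0004] [-0.6 -0.1 -1.5]
-0.035 -0.079 False [-0.0004  0.0002 -0.0006] [-0.3  0.5 -1. ]
0.001 -0.079 False [-0.0004  0.0002 -0.0003] [ 0.3 -0.  -1.7]
24.775
bail [[0.003, 0.015, -0.074], [-0.0, 0.012, -0.072], [0.004, -0.011, -0.079], [-0.003, -0.012, -0.074], [0.0, -0.018, -0.077], [0.003, 0.023, -0.077], [-0.001, 0.02, -0.076], [-0.0, 0.016, -0.076], [0.0, 0.011, -0.077], [0.003, 0.026, -0.081], [0.0, 0.023, -0.08], [-0.003, 0.029, -0.082], [-0.003, 0.024, -0.082]]
hook+ [[-0.001, 0.007, -0.054], [-0.021, 0.008, -0.041], [0.006, 0.007, -0.063], [0.009, -0.003, -0.066], [0.011, 0.004, -0.071], [0.015, -0.006, -0.075], [0.014, 0.002, -0.078], [0.017, -0.008, -0.081], [0.001, 0.003, -0.074], [0.0, -0.005, -0.075], [0.006, 0.0, -0.083], [0.015, -0.0, -0.093]]
bail [[0.0, 0.028, -0.081], [0.001, 0.024, -0.079], [0.002, 0.021, -0.077], [0.001, 0.03, -0.103], [-0.005, 0.03, -0.081], [-0.003, 0.027, -0.081], [-0.002, 0.023, -0.082], [-0.002, 0.02, -0.077], [-0.0, 0.016, -0.078], [0.002, 0.012, -0.081], [-0.002, 0.028, -0.106], [-0.004, 0.026, -0.096], [-0.003, 0.012, -0.076], [-0.003, 0.026, -0.114], [0.002, -0.023, -0.081], [-0.001, -0.024, -0.082]]
hook+ [[0.013, 0.007, -0.07], [0.007, 0.008, -0.06], [0.012, -0.0, -0.068], [0.011, 0.008, -0.094], [0.004, 0.006, -0.065], [0.007, -0.001, -0.065], [-0.001, 0.006, -0.059], [0.001, -0.001, -0.059], [-0.008, 0.007, -0.049], [0.001, 0.006, -0.103], [-0.011, 0.008, -0.053], [-0.002, 0.002, -0.099], [-0.011, 0.007, -0.086]]
```

```bash
python3 - <<'E'
from fitcurl import *
Z=Ro.from_euler("Z",YAW); R0=np.array([.644,-.2095,.29])
p,q=basketpose(R0+Z.apply([.001,0,-.1005]),YAW)
print(servo_line(p,q,rate=.03,contact_N=2.5),current_position()-p,current_force())
sleep(.3)
P=np.array(current_position()); H=Ro.from_euler("ZY",[YAW,TILT])
move_gripper(.056); print(current_force(),current_clock())
sleep(.3)
servo_line(P+H.apply([0,0,.05]),q,rate=.05)
servo_line(P+H.apply([0,0,.05])+Z.apply([-.1,0,.03]),q,rate=.12)
move_ptp([.35,.25,.35],q)
sleep(1.5)
print(current_clock())
ims=[]
for n in["scene","top"]:
    c=capture(n); np.savez(n+"6.npz",**c)
    Q=Z.inv().apply(near(c,R0-[0,0,.13],.14)-R0); Q=Q[Q[:,2]<-.06]
    b=Q[(abs(Q[:,1])<.024)&(abs(Q[:,1])>.011)&(abs(Q[:,0])<.015)&(Q[:,2]>-.11)]; print("bail",len(b),b.mean(0))
    w=Q[(Q[:,2]<-.14)&(Q[:,2]>-.21)]
    A=np.c_[w[:,:2],np.ones(len(w))]; print("walls",len(w),np.percentile(w,[2,50,98],axis=0).round(3).tolist())
    cu,cv_=proj(c,R0-[0,0,.1]).astype(int); ims.append(cv2.resize(c["image"][cv_-50:cv_+62,cu-37:cu+38],(400,597),interpolation=2))
cv2.imwrite("pics/j.png",np.hstack(ims))
E
```

```text
True [-2.13592942e-05  8.24782446e-06  1.38833115e-03] [-0.12655535 -0.40063709  3.17748684]
[0.52445748 0.138122   0.41490423] 26.2917
31.925
bail 12 [ 0.0015652  -0.00089419 -0.09661179]
walls 329 [[-0.108, -0.028, -0.197], [-0.006, -0.0, -0.167], [0.052, 0.101, -0.146]]
bail 6 [-0.00174925  0.01030578 -0.09398169]
walls 281 [[-0.092, -0.027, -0.199], [-0.008, 0.004, -0.18], [0.048, 0.109, -0.151]]
```

View pics/j.png

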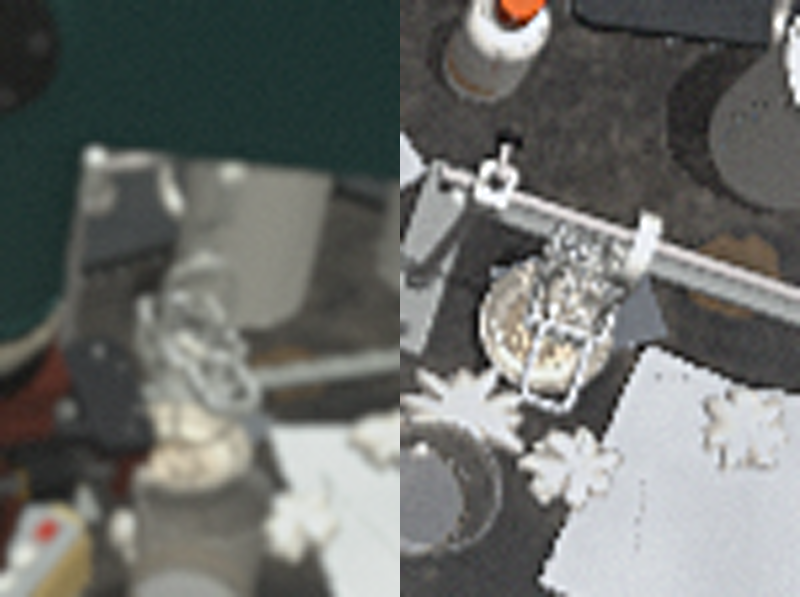

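```bash
python3 - <<'E'
from fitcurl import *
Z=Ro.from_euler("Z",YAW); R0=np.array([.644,-.2095,.29])
for n in["scene","top"]:
    c=dict(np.load(n+"6.npz")); capture(n)
    Q=Z.inv().apply(near(c,R0-[0,0,.15],.13)-R0); Q=Q[(abs(Q[:,1])<.04)&(Q[:,2]<-.13)&(Q[:,2]>-.21)]
    for a,b in[(-.1,-.075),(-.075,-.05),(-.04,-.01),(-.01,.02),(.02,.055)]:
        w=Q[(Q[:,0]>a)&(Q[:,0]<b)]; print(n,a,b,len(w),np.percentile(w[:,2],[5,50,95]).round(3),w[:,1].mean().round(4))
    W=cloud(c)
    for k in["stir_bar_a","dish","beaker_rinse"]:
        for d in silhouettes(n,k)[:3]: print(k,d["conf"],np.round(d["xy"]),np.round(np.nanmedian(W[d["region"]],0),3))
print(current_clock(),current_force())
E
```

```text
scene -0.1 -0.075 35 [-0.166 -0.159 -0.154] 0.0038
scene -0.075 -0.05 21 [-0.167 -0.159 -0.154] 0.001
scene -0.04 -0.01 83 [-0.193 -0.172 -0.155] 0.0061
scene -0.01 0.02 74 [-0.193 -0.171 -0.137] 0.0029
scene 0.02 0.055 95 [-0.195 -0.176 -0.154] -0.0044
stir_bar_a 0.39 [327. 132.] [ 0.631 -0.201  0.262]
dish 0.7 [323. 177.] [ 0.656 -0.243  0.018]
beaker_rinse 0.84 [324. 193.] [ 0.493 -0.088  0.085]
top -0.1 -0.075 23 [-0.166 -0.157 -0.153] 0.0044
top -0.075 -0.05 19 [-0.164 -0.158 -0.155] 0.0028
top -0.04 -0.01 81 [-0.197 -0.178 -0.155] 0.0025
top -0.01 0.02 88 [-0.198 -0.188 -0.149] 0.0006
top 0.02 0.055 50 [-0.199 -0.19  -0.157] 0.0106
dish 0.8 [336. 182.] [ 0.627 -0.198  0.016]
dish 0.57 [358. 167.] [ 0.642 -0.206  0.287]
beaker_rinse 0.84 [314. 211.] [ 0.505 -0.107  0.031]
beaker_rinse 0.17 [234. 176.] [0.654 0.23  0.019]
32.425 [-0.08231531  0.80310102  0.00885074]
```

```bash
python3 -c "
from bench import *
print(close_job())"
```

```text
the job is handed in; nothing more can be done
None
```

The hook is on the cross rod and the basket hangs level by its bail from the lower curl, over the dish. The beaker is upright and I handed the job in at about 32 s. The hook met something just above the rod (about 8 N change), so I let it go there and it dropped about 55 mm onto the rod. The basket's centre measured about 17 mm off the dish's centre, across the rod. I did not see the stir bars clearly after the move.

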